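Close up the row of mounted minerals in the display rail

TASK

The first pieces of the row have been sold: with a fingertip behind the base of the last specimen, gently push the whole row of five mounted minerals along the display rail as one train, until the first base stands against the end stop and no gaps are left. Push on the black bases only, never on the crystals; do not grasp, lift or tip any specimen or let the row come apart, leave the other things on the counter where they are, and draw back clear when the row is home.

Things in the scene. Friction and masses are not known exactly. Their poses are not given: they have to be found in the camera images.
- rail: the display rail, fixed: an aluminium channel 370 mm long. Its floor is 14 mm above the table and 43 mm wide between two low side lips (8 mm high, tops 22 mm above the table). Price tickets slant down outside its +x lip, to 40 mm from its middle line. Origin on the table under its middle line; y along the rail towards the stop, x across, z up.
- rail_stop (a point): the rail's end stop: this point is the middle of the stop plate's inner face, at floor height (14 mm above the table). Axes as the rail's: +y runs along the rail and out through the stop. The plate is 52 mm wide, 6 mm thick, its top 45 mm above the table; it does not give.
- rail_open_end (a point): the rail's other end, which is open: the middle of its floor at the very end, 370 mm from rail_stop in -y; same axes.
- amethyst: one of five mounted specimens standing in a touching row in the rail (order varies; row starts 55 to 115 mm short of the stop): black square base (blank label on +x side) 40 x 40 mm, 28 mm tall, 70 to 150 g with crystal, 1.5 mm play to each lip. Origin at the centre of its underside, axes as the rail's. Crystal: a cluster of small purple points on grey matrix, 30 mm across and 30 mm tall, well inside the base's edges.
- quartz: one of five mounted specimens standing in a touching row in the rail (order varies; row starts 55 to 115 mm short of the stop): black square base (blank label on +x side) 40 x 40 mm, 28 mm tall, 70 to 150 g with crystal, 1.5 mm play to each lip. Origin at the centre of its underside, axes as the rail's. Crystal: one upright whitish six-sided quartz point, 21 mm across and 34 mm tall, well inside the base's edges.
- pyrite: one of five mounted specimens standing in a touching row in the rail (order varies; row starts 55 to 115 mm short of the stop): black square base (blank label on +x side) 40 x 40 mm, 28 mm tall, 70 to 150 g with crystal, 1.5 mm play to each lip. Origin at the centre of its underside, axes as the rail's. Crystal: intergrown brassy cubes, about 25 mm across and 22 mm tall, well inside the base's edges.
- smoky: one of five mounted specimens standing in a touching row in the rail (order varies; row starts 55 to 115 mm short of the stop): black square base (blank label on +x side) 40 x 40 mm, 28 mm tall, 70 to 150 g with crystal, 1.5 mm play to each lip. Origin at the centre of its underside, axes as the rail's. Crystal: a cluster of dark brown points on grey matrix, 29 mm across and 33 mm tall, well inside the base's edges.
- fluorite: one of five mounted specimens standing in a touching row in the rail (order varies; row starts 55 to 115 mm short of the stop): black square base (blank label on +x side) 40 x 40 mm, 28 mm tall, 70 to 150 g with crystal, 1.5 mm play to each lip. Origin at the centre of its underside, axes as the rail's. Crystal: intergrown greenish cubes, about 27 mm across and 25 mm tall, well inside the base's edges.
- amethyst_crystal: the fragile crystal on top of amethyst's base; origin at the centre of the base's top face, 28 mm above its underside.
- quartz_crystal: the fragile crystal on top of quartz's base; origin at the centre of the base's top face, 28 mm above its underside.
- pyrite_crystal: the fragile crystal on top of pyrite's base; origin at the centre of the base's top face, 28 mm above its underside.
- smoky_crystal: the fragile crystal on top of smoky's base; origin at the centre of the base's top face, 28 mm above its underside.
- fluorite_crystal: the fragile crystal on top of fluorite's base; origin at the centre of the base's top face, 28 mm above its underside.
- loupe: bystander, loose: folding pocket loupe lying flat, 22 x 60 x 13 mm; origin at the underside, in the middle of its cover.
- caliper: bystander, loose: vernier caliper lying flat, 150 mm long along its x, jaws to -y, 10 mm thick; origin under its sliding head.
- sphere: bystander, loose: polished stone ball 54 mm across on a turned wooden ring, 69 mm tall in all; origin at the underside centre.
- agate: bystander, loose: banded agate disc 68 mm across standing on a small black easel, 74 mm tall in all; origin at the underside of the easel.
- obsidian: bystander, loose: black polished stone point, 48 mm across, 77 mm tall; origin at the underside centre.
- perky_box: bystander, loose: small closed specimen box, black foot and clear cover, 36 x 36 x 38 mm; origin at the underside centre.
- brush: bystander, loose: flat soft dusting brush lying on the table, 160 mm long, 22 mm wide, 10 mm thick; origin near its middle.
Not all that is in view belongs to the job. Leave any yellow look-alike of the amethyst alone. Leave any red look-alike of the pyrite alone.

How it is judged:
By the outcome, as a careful person would: the job done as asked, in the order asked, and still so for the second after the job is handed in, with the robot touching nothing.
It also fails if it takes over 35 s, if anything falls off the work surface, if the arm or the gripper's body presses on something with over 40 N, if the wrist force passes 120 N, or if a joint passes its speed limit or range.

ROBOT

A 6-joint arm with a two-finger parallel gripper is mounted at the origin on the work surface. World frame = base frame: x ahead of the robot, y to its left, z up, the work surface at z = 0. Lengths are in m, angles in rad, forces in N, time in s.
With the tool pointing down it reaches from about 0.35 to 0.975 m from the base axis. Payload 4.9 kg.
Tool frame: the origin (TCP) lies at the very end of the fingers, on their centre line; the grasp point (between the pads) lies 19 mm behind it; x points along the fingers, y is the direction in which the jaws open and shut, and the axes are right-handed (so a half turn about x gives the same grasp; the last joint's range is limited). The gripper opens to 85 mm and grips with 20 to 120 N. Pads are 22 mm wide; open, the fingers measure 114 mm over their backs; the gripper's body (76 mm by 85 mm) begins 54 mm behind the grasp point. The pads swing forward as they close: fully open they stand 13 mm farther back than shut.
Start: joints at [1.069, 0.053, 1.613, -0, 1.476, -0.119], TCP at [0.233, 0.58, 0.231] pointing down, gripper open.
Joint ranges: [-3.01, 3.01], [-1.01, 2.22], [0.06, 2.58], [-1.02, 4.17], [0.09, 2.62], [-3.14, 3.14]. Speed limits (rad/s): [2.57, 2.57, 3.14, 3.14, 3.14, 3.14].

INTERFACE

Orientations are given as a rotation vector (axis times angle).
In Python, from station import ctrl gives the robot as it stands. The module is installed in compiled form; this text tells all that it offers.
- The arm moves only by the shell command python3 -m handwheel 'ROWS' [FORCE]. ROWS is JSON, one flat list of numbers, 7 for each row, row after row: the opening, from 0 (shut) to 1 (fully open), then the shift along the tool's x, y, z in m, then the turn, a rotation vector about the tool's x, y, z in degrees. A call has 1 to 12 rows; each row is the pose to reach, as a shift and turn from the pose commanded when the call began, along the tool's axes at that moment; what a row does not reach only later rows make up. A row lasts 1/12 s, in which the tool goes at most 41.7 mm and 7.16 degrees, less where a joint would pass 70% of its speed; a pose out of reach is approached as far as the arm can. A call with a gripper value outside its range is refused whole. The fingers move at their own pace and stop on an object; FORCE is the grip in N (left out, the last holds). Time passes only in rows, so rows that repeat a pose let the fingers close. It gives the time, the measured TCP pose, the force and the opening at its end, in the units of the state.
- ctrl.get_obs(): the state, without advancing time (a new reading comes with each control period).
- ctrl.get_image(name): name is "scene" or "top" or "wrist"; returns (picture, depth): 480x640x3 uint8, blue, green, red; 480x640 float32, m along the optical axis (not along the pixel's ray), 0 where there is no reading.
- ctrl.camera_params(name): a dict with "fov_y" (degrees; the focal length in pixels is half the picture's height over the tangent of half this angle, whatever the lens; pixels are square), "cx", "cy" (the principal point, pixels), "R" (3x3) and "t" (3): a world point X has camera coordinates R X + t; the wrist camera has in their place "hand_eye" (4x4, takes a point from camera to tool coordinates, whose origin is the TCP and whose axes are the tool frame's). Camera axes: x right, y down, z forward; pixel columns grow to the right and rows downward; lengths in m; the calibration is good to about 2 mm. A picture is of the moment at which its call begins: read the wrist's pose just before it. camera_params takes no time and is no camera call.
- ctrl.finish_job(): hands the job in, once; it reports no verdict.
The state is a dict: "t": time; "q": joint angles; "dq": joint speeds; "effort": joint torques, N m; "tool_pos": TCP position; "tool_rot": TCP orientation; "contact_force": force on the tool from outside, world axes, zero at the start; "wrist_torque": the same for the moment, N m; "opening": finger opening in m.
Only numpy, scipy, OpenCV 4.12 (cv2) and the standard library are available. Lean on these libraries where they do the work, as an engineer would, in place of code of your own. Each camera call takes 0.05 s, during which the arm holds its last target.

## Working session

There is one attempt and no reset: what is moved stays moved. The work goes in short steps, Python scripts to look and compute and a shell command to move; the robot and the scene stay as the last step left them, time stands still between calls to the robot, and variables do not carry over. Pictures are saved under pics/ and viewed, and the job is handed in when it is done.

```bash
mkdir -p pics; cat > h.py <<'E'
import numpy as np, cv2
from scipy.spatial.transform import Rotation as Ro
from station import ctrl
def K(p): 
    f=240/np.tan(np.radians(p["fov_y"])/2); return f,p["cx"],p["cy"]
def cam(name,obs=None):
    p=ctrl.camera_params(name)
    if "R" in p: R=np.array(p["R"]);t=np.array(p["t"]); return K(p),R.T,-R.T@t
    H=np.array(p["hand_eye"]); T=np.eye(4);T[:3,:3]=Ro.from_rotvec(obs["tool_rot"]).as_matrix();T[:3,3]=obs["tool_pos"]
    M=T@H; return K(p),M[:3,:3],M[:3,3]
def onplane(c,uv,z):
    (f,cx,cy),R,o=c; d=R@np.array([(uv[0]-cx)/f,(uv[1]-cy)/f,1]); return o+d*(z-o[2])/d[2]
def proj(c,X):
    (f,cx,cy),R,o=c; q=R.T@(np.array(X)-o); return np.array([f*q[0]/q[2]+cx,f*q[1]/q[2]+cy])
def dpt(c,uv,d):
    (f,cx,cy),R,o=c; return o+R@np.array([(uv[0]-cx)/f,(uv[1]-cy)/f,1])*d
E
python3 - <<'E'
from h import *
o=ctrl.get_obs(); print({k:np.round(v,3).tolist() for k,v in o.items()})
print(Ro.from_rotvec(o["tool_rot"]).as_matrix().round(3))
for n in("scene","top","wrist"):
    im,d=ctrl.get_image(n); cv2.imwrite(f"pics/{n}0.png",im); np.save(f"{n}0.npy",d); print(n,ctrl.camera_params(n))
E
```

```text
{'t': 0.0, 'q': [1.069, 0.053, 1.614, -0.0, 1.476, -0.119], 'dq': [0.001, -0.001, 0.001, 0.0, -0.001, -0.001], 'effort': [0.0, -39.368, -37.018, -0.0, 0.007, -0.0], 'tool_pos': [0.233, 0.579, 0.23], 'tool_rot': [0.299, 1.55, -0.302], 'contact_force': [-0.05, -0.19, 0.07], 'wrist_torque': [-0.021, 0.023, 0.002], 'opening': 0.085}
[[-0.001  0.373  0.928]
 [-0.002  0.928 -0.374]
 [-1.    -0.002 -0.   ]]
scene {'fov_y': 54.20880179374992, 'cx': 317.8020569137563, 'cy': 239.84195948440677, 'R': array([[ 0.0540977 ,  0.99844544, -0.01342173],
       [ 0.82898754, -0.05240109, -0.55680677],
       [-0.55664449,  0.01899552, -0.83053361]]), 't': array([ 0.07686416, -0.41984501,  1.41629075])}
top {'fov_y': 48.567777233941406, 'cx': 309.1896616595436, 'cy': 236.1054743731922, 'R': array([[-0.01868393, -0.99982354,  0.00194856],
       [-0.99860926,  0.01856507, -0.04934448],
       [ 0.04929959, -0.0028678 , -0.99877992]]), 't': array([-0.09362026,  0.52237257,  1.03707011])}
wrist {'fov_y': 59.61882102158606, 'cx': 316.6659983056488, 'cy': 241.69551542928662, 'hand_eye': array([[ 6.16720868e-04, -2.75559879e-01,  9.61283711e-01,
        -1.42539515e-01],
       [ 9.99999736e-01,  5.40301853e-04, -4.86677539e-04,
        -6.20572671e-04],
       [-3.85274566e-04,  9.61283757e-01,  2.75560140e-01,
        -6.85468616e-02],
       [ 0.00000000e+00,  0.00000000e+00,  0.00000000e+00,
         1.00000000e+00]])}
```

View pics/scene0.png

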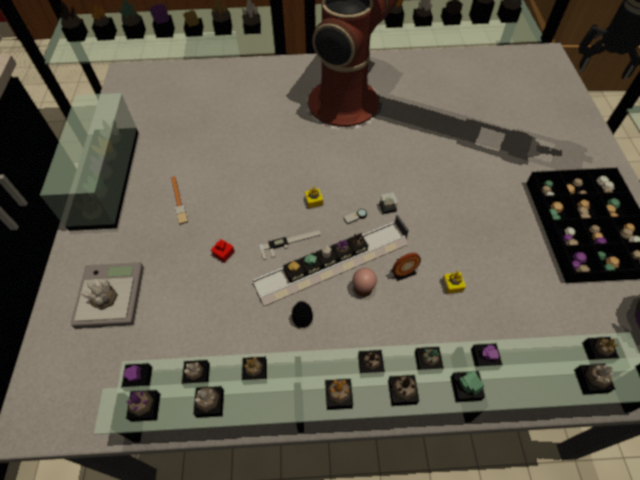

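View pics/top0.png

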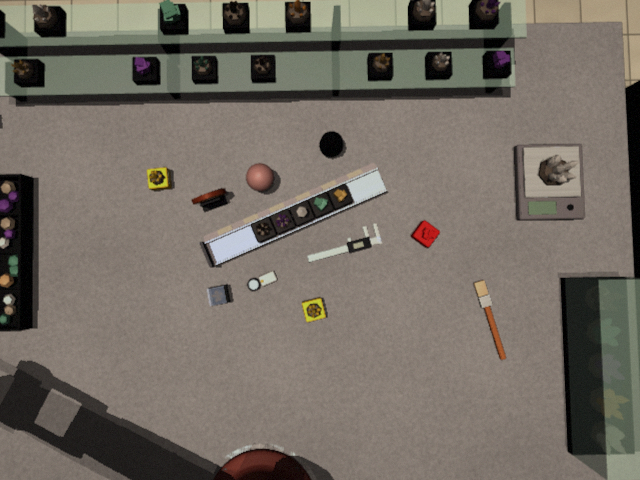

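View pics/wrist0.png

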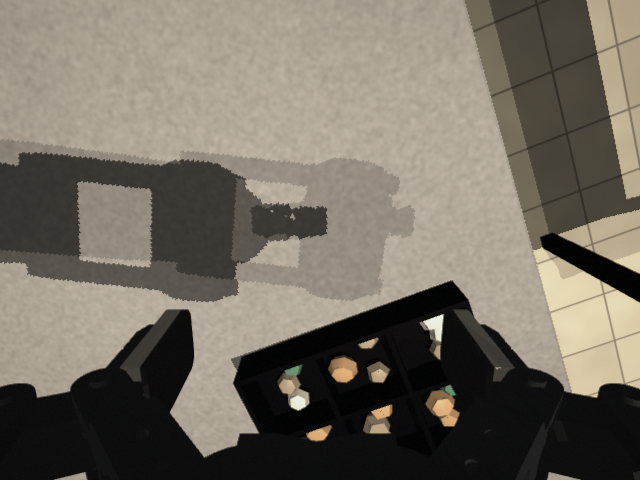

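The top view shows the rail running from its stop at about (210,252) to its open end at about (383,180). The row, from the stop outwards, is smoky (263,228), amethyst (282,220), quartz (302,211), fluorite (321,203) and pyrite (341,194). Pyrite is last. The look-alikes are yellow at (158,179) and (314,310) and red at (426,234), all off the rail. Next is a close crop and measurements.

```bash
python3 - <<'E'
from h import *
im=cv2.imread("pics/top0.png"); c=im[120:300,190:400]; cv2.imwrite("pics/crop_top.png",cv2.resize(c,(798,684)[:2] if 0 else (700,600),interpolation=cv2.INTER_CUBIC))
im=cv2.imread("pics/scene0.png"); c=im[180:330,230:430]; cv2.imwrite("pics/crop_scene.png",cv2.resize(c,(800,600),interpolation=cv2.INTER_CUBIC))
E
```

```text
(no output)
```

View pics/crop_top.png

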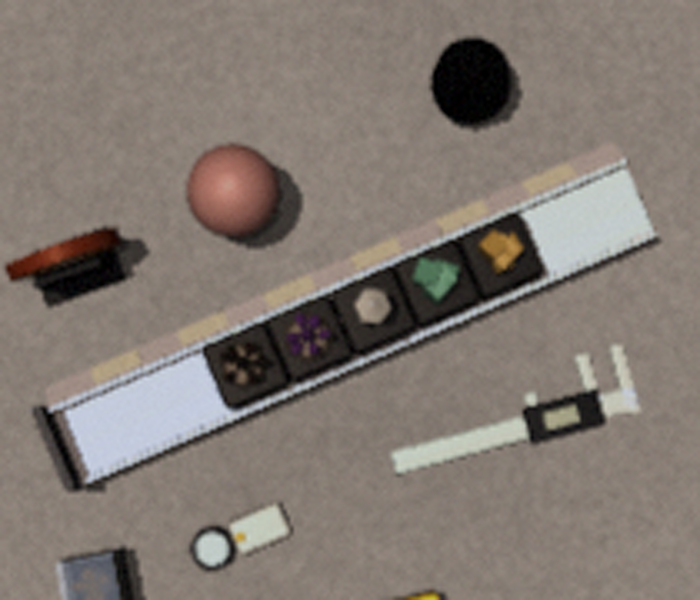

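View pics/crop_scene.png

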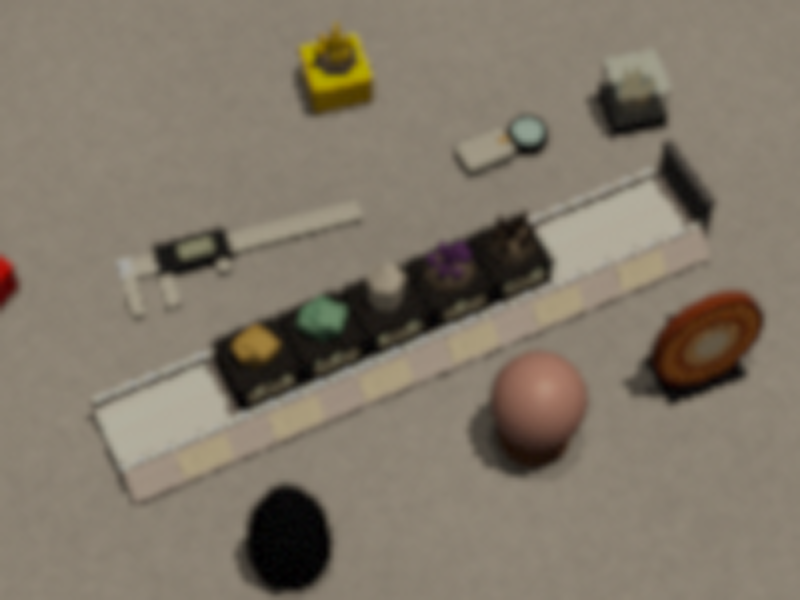

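```bash
python3 - <<'E'
from h import *
c=cam("top"); d=np.load("top0.npy"); im=cv2.imread("pics/top0.png")
g=lambda x,y:(190+(x+.5)/3.3333-.5,120+(y+.5)/3.3333-.5)
oe=[onplane(c,g(*p),.014) for p in((628,168),(655,236))]
st=[onplane(c,g(*p),.014) for p in((64,410),(88,484))]
top=[onplane(c,g(*p),.042) for p in((521,213),(545,273))]
frt=[onplane(c,g(*p),.042) for p in((205,348),(233,408))]
O=np.mean(oe,0);S=np.mean(st,0);B=np.mean(top,0);F=np.mean(frt,0)
print("open",O.round(4),"stop",S.round(4),"len",np.linalg.norm(O-S),"widths",np.linalg.norm(oe[0]-oe[1]),np.linalg.norm(st[0]-st[1]))
y=(S-O)/np.linalg.norm(S-O); print("dir",y,np.degrees(np.arctan2(-y[0],y[1])))
print("back",B.round(4),"front",F.round(4),"rowlen",np.linalg.norm((F-B)[:2]),"w",np.linalg.norm(top[0]-top[1]),np.linalg.norm(frt[0]-frt[1]))
x=np.array([y[1],-y[0],0]);
for n,P in(("B",B),("F",F),("S",S)): print(n,(P-O)@y,(P-O)@x)
# depths
for p in((600,200),(150,420),(410,290),(332,312),(485,270),(470,80),(232,190),(80,255),(560,420)):
    u=np.round(g(*p)).astype(int); print(p,dpt(c,u,d[u[1],u[0]]).round(4))
# scene cross check
cs=cam("scene"); gs=lambda x,y:(230+(x+.5)/4-.5,180+(y+.5)/4-.5)
print("scene open floor L,R lip top(-x),",onplane(cs,gs(95,402),.022).round(4),"back base -x corner",onplane(cs,gs(215,350),.042).round(4),"stop")
print("pred px back corner",[ (proj(cs,t)-[230,180])*4 for t in top],[ (proj(cs,t)-[230,180])*4 for t in oe])
E
```

```text
open [ 0.6287 -0.25    0.014 ] stop [0.4893 0.0877 0.014 ] len 0.3652929590288972 widths 0.043663272012793575 0.04603777514959276
dir [-0.38163554  0.92431289  0.        ] 22.43502878846323
back [ 0.6017 -0.1826  0.042 ] front [ 0.5269 -0.      0.042 ] rowlen 0.1973054935540258 w 0.037487597708022555 0.03824736850211767
B 0.07254940379709729 0.0007673027345144794
F 0.26985416904846204 0.0013033957316402683
S 0.3652929590288972 1.732339652539368e-17
(600, 200) [ 0.629  -0.2255  0.0179]
(150, 420) [0.5036 0.0429 0.0161]
(410, 290) [ 0.5752 -0.1117  0.0402]
(332, 312) [ 0.5642 -0.0653  0.0437]
(485, 270) [ 0.5859 -0.1542  0.0418]
(470, 80) [ 0.6909 -0.1476  0.0684]
(232, 190) [ 0.631  -0.0108  0.0673]
(80, 255) [0.5963 0.0738 0.0696]
(560, 420) [ 0.4993 -0.1996  0.009 ]
scene open floor L,R lip top(-x), [ 0.6141 -0.2546  0.022 ] back base -x corner [ 0.5963 -0.1856  0.042 ] stop
pred px back corner [array([231.44441186, 383.42721467]), array([206.95698479, 330.12311422])] [array([115.97035118, 461.90026235]), array([ 90.52696029, 398.50026226])]
```

```bash
python3 -m handwheel '[0,0,-0.3,0.33,23,0,0, 0,0,-0.3,0.33,23,0,0, 0,0,-0.3,0.33,23,0,0, 0,0,-0.3,0.33,23,0,0, 0,0,-0.3,0.33,23,0,0, 0,0,-0.3,0.33,23,0,0, 0,0,-0.3,0.33,23,0,0, 0,0,-0.3,0.33,23,0,0, 0,0,-0.3,0.33,23,0,0, 0,0,-0.3,0.33,23,0,0, 0,0,-0.3,0.33,23,0,0, 0,0,-0.3,0.33,23,0,0]'
python3 - <<'E'
from h import *
o=ctrl.get_obs(); R=Ro.from_rotvec(o["tool_rot"]).as_matrix(); print(R.round(3),o["tool_pos"])
y=np.array([-.3816,.9243,0]);x=np.array([.9243,.3816,0])
T=np.array([.619,-.224,.231]); Rt=np.c_[[0,0,-1.],x,-y]
print("shift",(R.T@(T-o["tool_pos"])).round(3),"turn",np.degrees(Ro.from_matrix(R.T@Rt).as_rotvec()).round(1))
E
```

```text
t: 1.15
tool_pos: [0.4291, 0.174, 0.2311]
tool_rot: [0.617, 1.48, -0.619]
contact_force: [0.4, -0.2, -0.6]
opening: -0.0004
[[ 0.001  0.711  0.703]
 [-0.002  0.703 -0.711]
 [-1.    -0.001  0.002]] [0.42907601 0.17403403 0.23111037]
shift [ 0.001 -0.145  0.417] turn [22.3  0.1  0. ]
```

```bash
python3 -m handwheel '[0,0,-0.145,0.417,22.3,0,0, 0,0,-0.145,0.417,22.3,0,0, 0,0,-0.145,0.417,22.3,0,0, 0,0,-0.145,0.417,22.3,0,0, 0,0,-0.145,0.417,22.3,0,0, 0,0,-0.145,0.417,22.3,0,0, 0,0,-0.145,0.417,22.3,0,0, 0,0,-0.145,0.417,22.3,0,0, 0,0,-0.145,0.417,22.3,0,0, 0,0,-0.145,0.417,22.3,0,0, 0,0,-0.145,0.417,22.3,0,0, 0,0,-0.145,0.417,22.3,0,0]'
python3 - <<'E'
from h import *
o=ctrl.get_obs(); print(o["tool_pos"],o["tool_rot"],o["opening"])
im,d=ctrl.get_image("wrist"); cv2.imwrite("pics/w1.png",im); np.save("w1.npy",d); np.save("w1o.npy",np.r_[o["tool_pos"],o["tool_rot"]])
E
```

```text
t: 2.15
tool_pos: [0.6213, -0.2228, 0.2301]
tool_rot: [0.914, 1.37, -0.915]
contact_force: [-0.5, 0.2, -0.1]
opening: 0.0003
[ 0.62129843 -0.22275665  0.23010823] [ 0.9138634   1.37022144 -0.91540981] 0.0002770855021218618
```

View pics/w1.png

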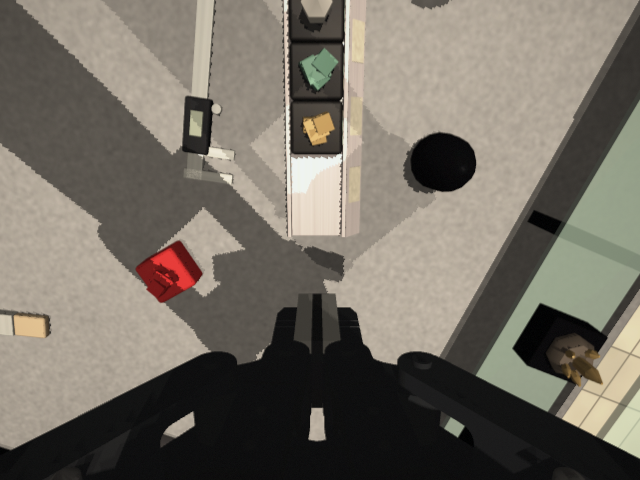

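```bash
python3 - <<'E'
from h import *
v=np.load("w1o.npy"); o=dict(tool_pos=v[:3],tool_rot=v[3:]); c=cam("wrist",o); d=np.load("w1.npy")
p=ctrl.camera_params("wrist");(f,cx,cy)=K(p);H=p["hand_eye"]
U,V=np.meshgrid(np.arange(640),np.arange(480)); P=np.stack([(U-cx)/f*d,(V-cy)/f*d,d],-1)@H[:3,:3].T+H[:3,3]
m=(d>0)&(P[...,0]<0.03)&(V>250)
for a in np.arange(-.12,.02,.01):
    q=P[m&(P[...,0]>=a)&(P[...,0]<a+.01)]
    if len(q): print(round(a,3),len(q),"y",q[:,1].min().round(3),q[:,1].max().round(3),"z",q[:,2].min().round(3),q[:,2].max().round(3))
im=cv2.imread("pics/w1.png"); cv2.imwrite("pics/w1c.png",cv2.resize(im[80:250,260:380],(564,800)[:2] and (420,595),interpolation=cv2.INTER_CUBIC))
for uv in((317,220),(310,148),(443,160),(317,185),(300,90)): print(uv,dpt(c,uv,d[uv[1],uv[0]]).round(4))
E
```

```text
-0.1 1072 y -0.018 0.019 z -0.019 -0.015
-0.09 13523 y -0.057 0.059 z -0.017 -0.005
-0.08 18160 y -0.057 0.059 z -0.017 0.005
-0.07 9861 y -0.049 0.05 z -0.017 0.011
-0.06 11395 y -0.041 0.042 z -0.013 0.012
-0.05 3983 y -0.033 0.034 z -0.013 0.014
-0.04 1592 y -0.016 0.016 z -0.011 0.013
-0.03 1281 y -0.013 0.014 z -0.011 -0.005
-0.02 1030 y -0.013 0.014 z -0.01 -0.005
-0.01 374 y -0.012 0.013 z -0.01 -0.005
(317, 220) [ 0.6274 -0.236   0.0148]
(310, 148) [ 0.5981 -0.1797  0.0411]
(443, 160) [ 0.6901 -0.1491  0.0645]
(317, 185) [ 0.6156 -0.2077  0.0141]
(300, 90) [ 0.5752 -0.1434  0.0415]
```

View pics/w1c.png

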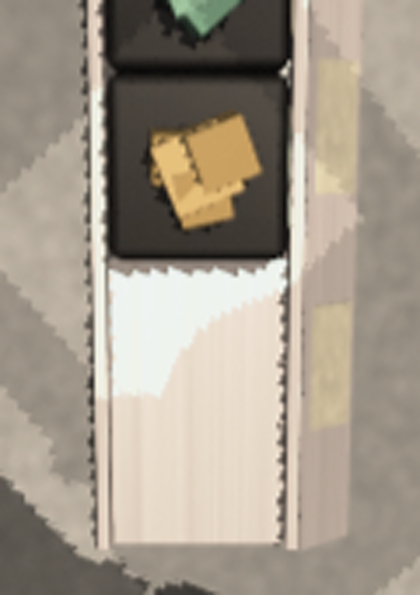

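```bash
python3 - <<'E'
from h import *
v=np.load("w1o.npy"); o=dict(tool_pos=v[:3],tool_rot=v[3:]); c=cam("wrist",o)
g=lambda x,y:(260+x/3.5,80+y/3.5)
y=np.array([-.3816,.9243,0]);x=np.array([.9243,.3816,0]);O=np.array([.6287,-.25,.014])
for n,p,z in(("oeL",(108,543),.014),("oeR",(282,543),.014),("backL",(112,256),.042),("backR",(288,256),.042),("lipL far",(100,100),.022),("lipR far",(300,100),.022),("lipL near",(103,500),.022),("lipR near",(293,500),.022),("next seam",(198,70),.042)):
    P=onplane(c,g(*p),z); print(n,P.round(4),"along",((P-O)@y).round(4),"across",((P-O)@x).round(4))
P=v[:3]; print("tcp",(P-O)@y,(P-O)@x, Ro.from_rotvec(v[3:]).as_matrix().round(3))
E
```

```text
oeL [ 0.6113 -0.2578  0.014 ] along -0.0006 across -0.019
oeR [ 0.652  -0.2408  0.014 ] along -0.0004 across 0.0251
backL [ 0.5867 -0.1886  0.042 ] along 0.0728 across -0.0154
backR [ 0.6227 -0.1736  0.042 ] along 0.0729 across 0.0236
lipL far [ 0.5708 -0.159   0.022 ] along 0.1062 across -0.0188
lipR far [ 0.6129 -0.1415  0.022 ] along 0.1063 across 0.0268
lipL near [ 0.6058 -0.2459  0.022 ] along 0.0126 across -0.0196
lipR near [ 0.6489 -0.2279  0.022 ] along 0.0127 across 0.0271
next seam [ 0.5893 -0.1453  0.042 ] along 0.1119 across 0.0036
tcp 0.028005472953028108 0.0035547885328871542 [[-0.001  0.924  0.383]
 [-0.001  0.383 -0.924]
 [-1.    -0.001  0.   ]]
```

Two views agree: the back edge lies 73 mm from the open end, at height about 42 mm. The tool is within 1 mm of the rail's middle line. Next I descend behind pyrite, leaning back 12° so that only the fingertip meets the base, low down.

```bash
python3 -m handwheel '[0,0.04,0,0,0,6,0, 0,0.08,0,0,0,12,0, 0,0.12,0,0,0,12,0, 0,0.15,0,0,0,12,0, 0,0.17,0,0,0,12,0, 0,0.185,0,0,0,12,0, 0,0.195,0,0,0,12,0, 0,0.202,0,0,0,12,0, 0,0.206,0,0,0,12,0, 0,0.206,0,0,0,12,0]'
python3 - <<'E'
from h import *
o=ctrl.get_obs(); c=cam("wrist",o); R=Ro.from_rotvec(o["tool_rot"]).as_matrix(); P=o["tool_pos"]
y=np.array([-.3816,.9243,0]);x=np.array([.9243,.3816,0]);O=np.array([.6287,-.25,.014])
print("tcp along/across",(P-O)@y,(P-O)@x,P[2],o["contact_force"]); print("tool shift per m along y_r",(R.T@y).round(4),R.round(3).tolist())
im,d=ctrl.get_image("wrist"); cv2.imwrite("pics/w2.png",im)
E
```

```text
t: 3.03
tool_pos: [0.6207, -0.2187, 0.0258]
tool_rot: [1.029, 1.548, -0.833]
contact_force: [-0.5, -0.1, -0.3]
opening: -0.0002
tcp along/across 0.03194862033328287 0.004521791099901945 0.025796789749244903 [-0.51697518 -0.08189965 -0.32077755]
tool shift per m along y_r [ 0.2073  0.0063 -0.9782] [[-0.08, 0.922, 0.379], [0.191, 0.387, -0.902], [-0.978, 0.001, -0.207]]
```

View pics/w2.png

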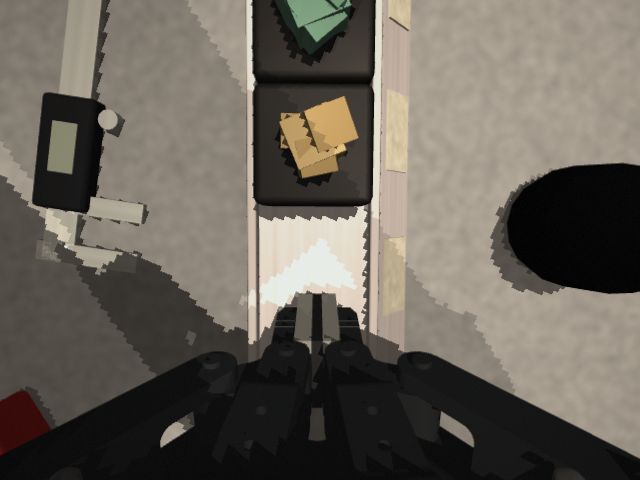

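```bash
python3 -m handwheel '[0,0.004,0,-0.01,0,0,0, 0,0.0058,0,-0.018,0,0,0, 0,0.0066,0,-0.022,0,0,0, 0,0.007,0,-0.024,0,0,0, 0,0.0072,0,-0.025,0,0,0, 0,0.0074,0,-0.026,0,0,0, 0,0.0076,0,-0.027,0,0,0, 0,0.0078,0,-0.028,0,0,0, 0,0.008,0,-0.029,0,0,0, 0,0.0082,0,-0.03,0,0,0]'
cat > st.py <<'E'
from h import *
o=ctrl.get_obs(); R=Ro.from_rotvec(o["tool_rot"]).as_matrix(); P=o["tool_pos"]
y=np.array([-.3816,.9243,0]);x=np.array([.9243,.3816,0]);O=np.array([.6287,-.25,.014])
F=np.array(o["contact_force"])
print("t",o["t"],"along/across/z",((P-O)@y).round(4),((P-O)@x).round(4),P[2].round(4),"F along/across/z",(F@y).round(2),(F@x).round(2),F[2].round(2),"tool y_r",(R.T@y).round(4))
E
python3 st.py
```

```text
t: 3.92
tool_pos: [0.6083, -0.1904, 0.0235]
tool_rot: [1.03, 1.549, -0.834]
contact_force: [0.7, -0.0, 0.1]
opening: 0.0001
t 3.9167 along/across/z 0.0629 0.0039 0.0235 F along/across/z -0.29 0.65 0.1 tool y_r [ 0.2079  0.0056 -0.9781]
```

```bash
python3 -m handwheel '[0,0.0002,0,-0.001,0,0,0, 0,0.0004,0,-0.002,0,0,0, 0,0.0006,0,-0.003,0,0,0, 0,0.0008,0,-0.004,0,0,0, 0,0.001,0,-0.005,0,0,0, 0,0.0013,0,-0.006,0,0,0]'; python3 st.py
python3 - <<'E'
from h import *
im,d=ctrl.get_image("wrist"); cv2.imwrite("pics/w3.png",im)
E
```

```text
t: 4.42
tool_pos: [0.6059, -0.1848, 0.0235]
tool_rot: [1.03, 1.549, -0.834]
contact_force: [0.6, -2.3, -0.8]
opening: -0.0002
t 4.4167 along/across/z 0.069 0.0038 0.0235 F along/across/z -2.34 -0.31 -0.84 tool y_r [ 0.2075  0.0057 -0.9782]
```

View pics/w3.png

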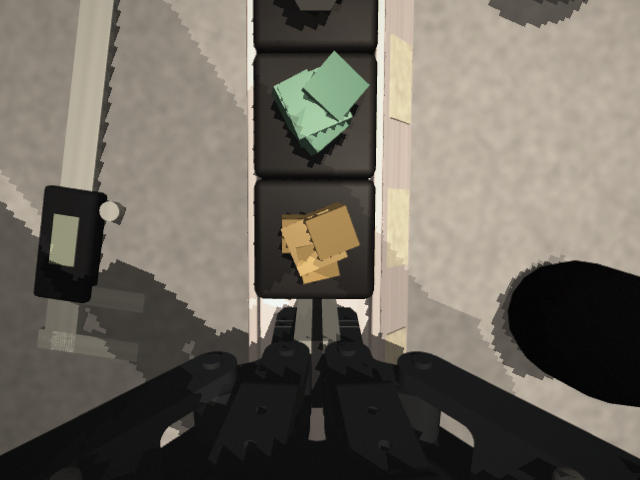

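```bash
python3 -m handwheel '[0,0.0003,0,-0.0015,0,0,0, 0,0.0007,0,-0.0035,0,0,0, 0,0.0012,0,-0.0055,0,0,0, 0,0.0016,0,-0.0075,0,0,0, 0,0.002,0,-0.0095,0,0,0, 0,0.0024,0,-0.0115,0,0,0, 0,0.0029,0,-0.0135,0,0,0, 0,0.0033,0,-0.0155,0,0,0, 0,0.0037,0,-0.0175,0,0,0, 0,0.0041,0,-0.0195,0,0,0, 0,0.0045,0.0001,-0.021,0,0,0, 0,0.0047,0.0001,-0.022,0,0,0]'; python3 st.py
python3 -m handwheel '[0,0.0003,0,-0.0015,0,0,0, 0,0.0007,0,-0.0035,0,0,0, 0,0.0012,0,-0.0055,0,0,0, 0,0.0016,0,-0.0075,0,0,0, 0,0.002,0,-0.0095,0,0,0, 0,0.0024,0,-0.0115,0,0,0, 0,0.0029,0,-0.0135,0,0,0, 0,0.0033,0,-0.0155,0,0,0, 0,0.0037,0,-0.0175,0,0,0, 0,0.0041,0,-0.0195,0,0,0, 0,0.0045,0.0001,-0.021,0,0,0, 0,0.0047,0.0001,-0.022,0,0,0]'; python3 st.py
python3 - <<'E'
from h import *
im,d=ctrl.get_image("wrist"); cv2.imwrite("pics/w4.png",im)
im,d=ctrl.get_image("scene"); cv2.imwrite("pics/s4.png",cv2.resize(im[180:330,230:430],(800,600),interpolation=cv2.INTER_CUBIC))
E
```

```text
t: 5.47
tool_pos: [0.5973, -0.1637, 0.0235]
tool_rot: [1.03, 1.549, -0.834]
contact_force: [1.1, -2.2, -1.3]
opening: 0.0001
t 5.4667 along/across/z 0.0918 0.0039 0.0235 F along/across/z -2.48 0.18 -1.26 tool y_r [ 0.2078  0.006  -0.9781]
t: 6.47
tool_pos: [0.5886, -0.1429, 0.0235]
tool_rot: [1.03, 1.549, -0.834]
contact_force: [0.6, -1.6, -0.6]
opening: 0.0001
t 6.4667 along/across/z 0.1143 0.0038 0.0235 F along/across/z -1.7 -0.08 -0.59 tool y_r [ 0.2078  0.0059 -0.9781]
```

View pics/w4.png

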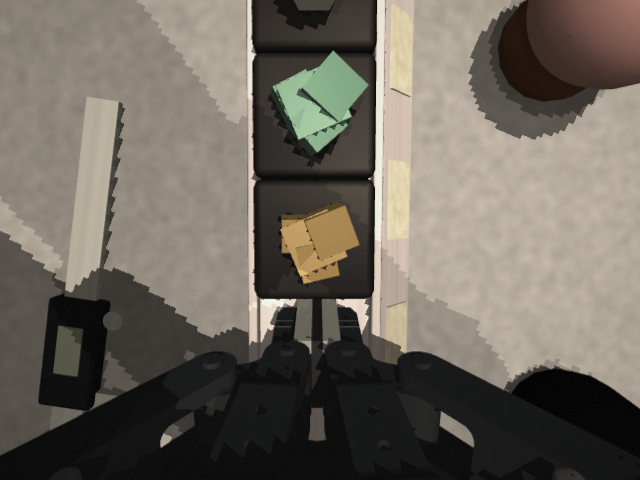

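View pics/s4.png

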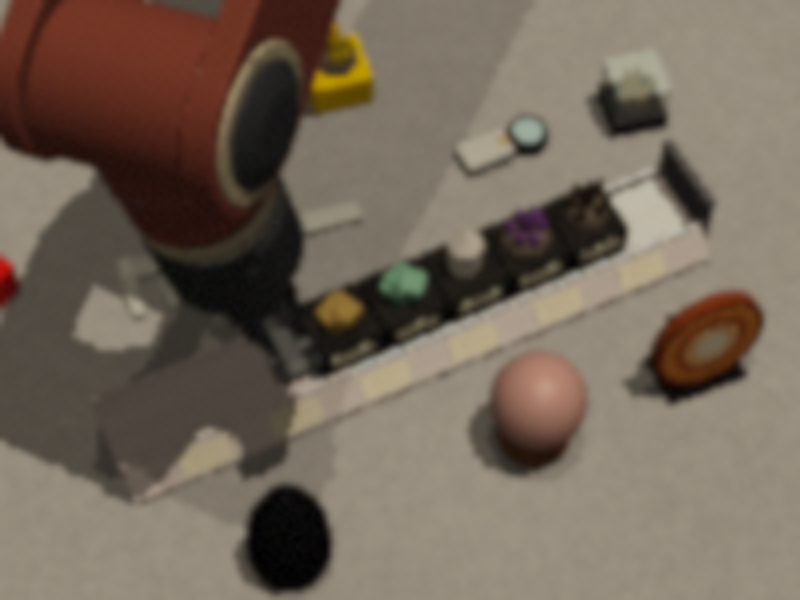

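The row is travelling as one train, with no gaps in either view and everything else undisturbed. About 48 mm remains.

```bash
python3 -m handwheel '[0,0.0003,0,-0.0015,0,0,0, 0,0.0007,0,-0.0035,0,0,0, 0,0.0012,0,-0.0055,0,0,0, 0,0.0016,0,-0.0075,0,0,0, 0,0.002,0,-0.0095,0,0,0, 0,0.0024,0,-0.0115,0,0,0, 0,0.0029,0,-0.0135,0,0,0, 0,0.0033,0,-0.0155,0,0,0, 0,0.0037,0,-0.0175,0,0,0, 0,0.0041,0,-0.0195,0,0,0, 0,0.0045,0.0001,-0.021,0,0,0, 0,0.0047,0.0001,-0.022,0,0,0]'; python3 st.py
python3 -m handwheel '[0,0.0002,0,-0.001,0,0,0, 0,0.0004,0,-0.002,0,0,0, 0,0.0006,0,-0.003,0,0,0, 0,0.0008,0,-0.004,0,0,0, 0,0.0011,0,-0.005,0,0,0, 0,0.0013,0,-0.006,0,0,0, 0,0.0015,0,-0.007,0,0,0, 0,0.0017,0,-0.008,0,0,0, 0,0.0019,0,-0.009,0,0,0, 0,0.0021,0,-0.01,0,0,0, 0,0.0023,0,-0.011,0,0,0, 0,0.0025,0,-0.012,0,0,0]'; python3 st.py
python3 - <<'E'
from h import *
im,d=ctrl.get_image("top"); cv2.imwrite("pics/t5.png",cv2.resize(im[120:300,190:400],(700,600),interpolation=cv2.INTER_CUBIC))
im,d=ctrl.get_image("scene"); cv2.imwrite("pics/s5.png",cv2.resize(im[180:330,230:430],(800,600),interpolation=cv2.INTER_CUBIC))
E
```

```text
t: 7.57
tool_pos: [0.58, -0.1221, 0.0235]
tool_rot: [1.03, 1.549, -0.834]
contact_force: [1.4, -2.4, 0.7]
opening: -0.0003
t 7.5667 along/across/z 0.1367 0.0038 0.0235 F along/across/z -2.74 0.38 0.69 tool y_r [ 0.2078  0.006  -0.9781]
t: 8.57
tool_pos: [0.5753, -0.1109, 0.0235]
tool_rot: [1.03, 1.549, -0.834]
contact_force: [1.7, -2.2, 0.4]
opening: 0.0003
t 8.5667 along/across/z 0.1489 0.0037 0.0235 F along/across/z -2.63 0.73 0.36 tool y_r [ 0.2079  0.0058 -0.9781]
```

View pics/s5.png

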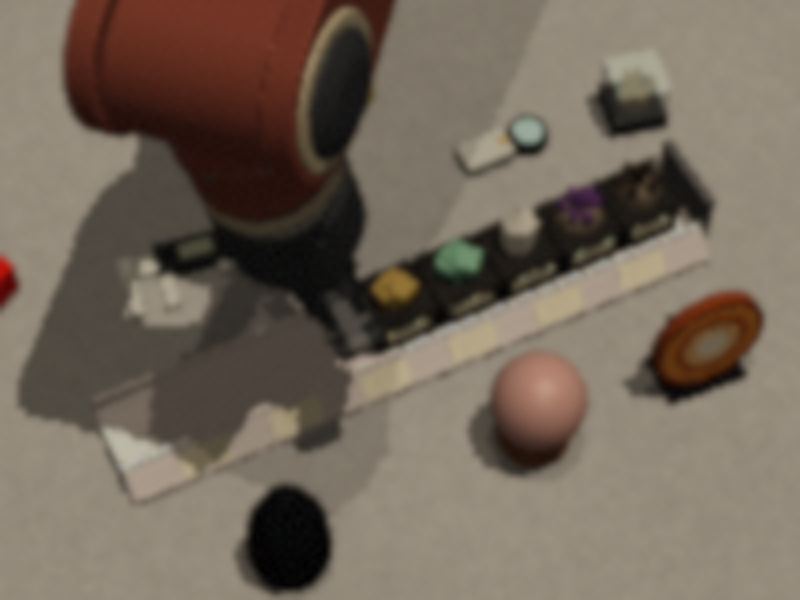

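View pics/t5.png

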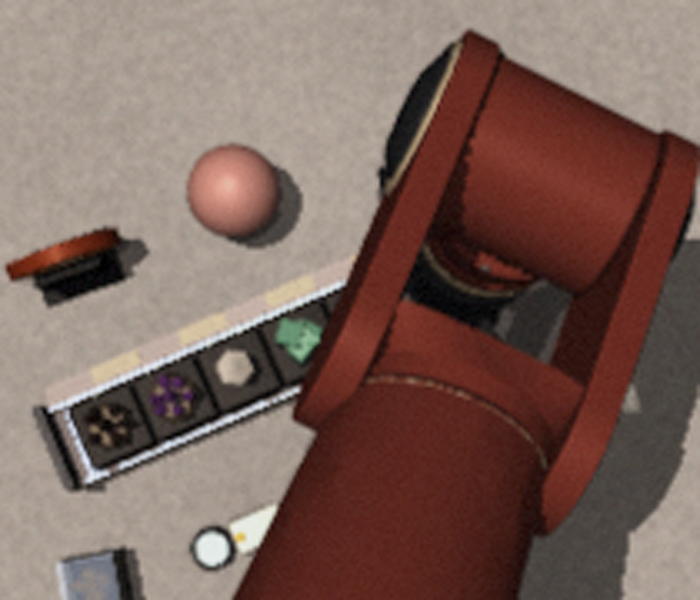

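About 10 mm is left, so I go on slower, watching the force.

```bash
python3 -m handwheel '[0,0.0002,0,-0.0007,0,0,0, 0,0.0003,0,-0.0014,0,0,0, 0,0.0004,0,-0.0021,0,0,0, 0,0.0006,0,-0.0028,0,0,0, 0,0.0007,0,-0.0035,0,0,0, 0,0.0009,0,-0.0042,0,0,0, 0,0.001,0,-0.0049,0,0,0, 0,0.0012,0,-0.0056,0,0,0, 0,0.0013,0,-0.0062,0,0,0, 0,0.0014,0,-0.0067,0,0,0]'; python3 st.py
python3 -m handwheel '[0,0.0001,0,-0.0004,0,0,0, 0,0.0002,0,-0.0008,0,0,0, 0,0.0002,0,-0.0012,0,0,0, 0,0.0003,0,-0.0016,0,0,0]'; python3 st.py
```

```text
t: 9.5
tool_pos: [0.5726, -0.1046, 0.0235]
tool_rot: [1.03, 1.549, -0.834]
contact_force: [1.0, -2.4, -0.2]
opening: -0.0001
t 9.5 along/across/z 0.1558 0.0036 0.0235 F along/across/z -2.63 -0.01 -0.23 tool y_r [ 0.2079  0.0059 -0.9781]
t: 9.83
tool_pos: [0.572, -0.1031, 0.0235]
tool_rot: [1.03, 1.549, -0.834]
contact_force: [1.7, -2.7, -0.8]
opening: 0.0004
t 9.8333 along/across/z 0.1574 0.0036 0.0235 F along/across/z -3.17 0.54 -0.84 tool y_r [ 0.2081  0.0058 -0.9781]
```

```bash
for i in 1; do python3 -m handwheel '[0,0.0001,0,-0.0004,0,0,0, 0,0.0002,0,-0.0008,0,0,0, 0,0.0002,0,-0.0012,0,0,0, 0,0.0003,0,-0.0016,0,0,0]' >/dev/null; done; python3 st.py
python3 - <<'E'
from h import *
im,d=ctrl.get_image("top"); cv2.imwrite("pics/t6.png",cv2.resize(im[210:280,190:300],(770,490),interpolation=cv2.INTER_CUBIC))
E
```

```text
t 10.1667 along/across/z 0.1591 0.0036 0.0235 F along/across/z -2.83 -0.22 0.03 tool y_r [ 0.2081  0.0058 -0.9781]
```

View pics/t6.png

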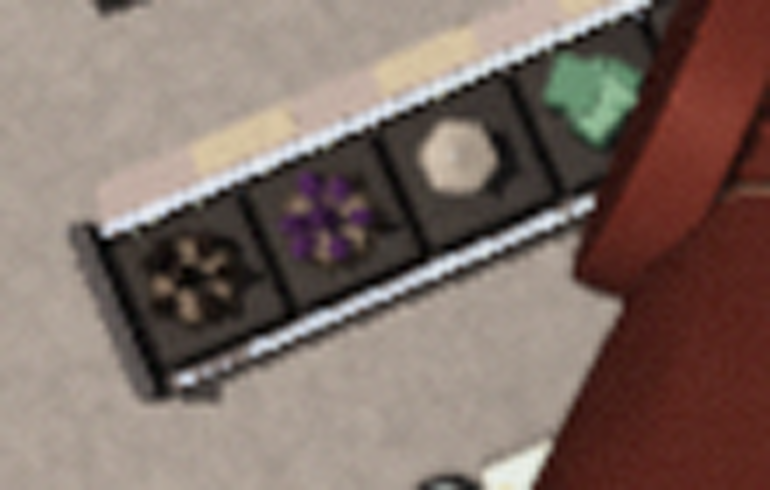

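```bash
python3 -m handwheel '[0,0.0001,0,-0.0004,0,0,0, 0,0.0002,0,-0.0008,0,0,0, 0,0.0002,0,-0.0012,0,0,0]' >/dev/null; python3 st.py
```

```text
t 10.4667 along/across/z 0.1602 0.0036 0.0235 F along/across/z -2.31 -0.01 -1.28 tool y_r [ 0.2081  0.0058 -0.9781]
```

```bash
python3 -m handwheel '[0,0.0001,0,-0.0004,0,0,0, 0,0.0002,0,-0.0008,0,0,0, 0,0.0002,0,-0.0012,0,0,0]' >/dev/null; python3 st.py
```

```text
t 10.7167 along/across/z 0.161 0.0036 0.0236 F along/across/z -3.75 0.68 -0.91 tool y_r [ 0.207   0.0058 -0.9783]
```

```bash
python3 -m handwheel '[0,0.0001,0,-0.0004,0,0,0, 0,0.0002,0,-0.0008,0,0,0]' >/dev/null; python3 st.py
```

```text
t 10.8833 along/across/z 0.1611 0.0037 0.0238 F along/across/z -7.2 -0.4 -0.48 tool y_r [ 0.2054  0.0059 -0.9786]
```

The force rose from 3 N to 7 N and the tip stopped at 0.161 m along the rail, so the row is home. Now I draw straight back.

```bash
python3 -m handwheel '[0,0,0,0,0,0,0, 0,-0.0002,0,0.001,0,0,0, 0,-0.0006,0,0.003,0,0,0, 0,-0.0015,0,0.007,0,0,0, 0,-0.0031,0,0.015,0,0,0, 0,-0.0052,0,0.025,0,0,0, 0,-0.0073,0,0.035,0,0,0, 0,-0.0083,0,0.04,0,0,0, 0,-0.0083,0,0.04,0,0,0]' >/dev/null; python3 st.py
python3 - <<'E'
from h import *
im,d=ctrl.get_image("wrist"); cv2.imwrite("pics/w7.png",im)
E
```

```text
t 11.6333 along/across/z 0.1196 0.004 0.0237 F along/across/z 0.76 -0.0 1.13 tool y_r [ 0.2073  0.0043 -0.9782]
```

View pics/w7.png

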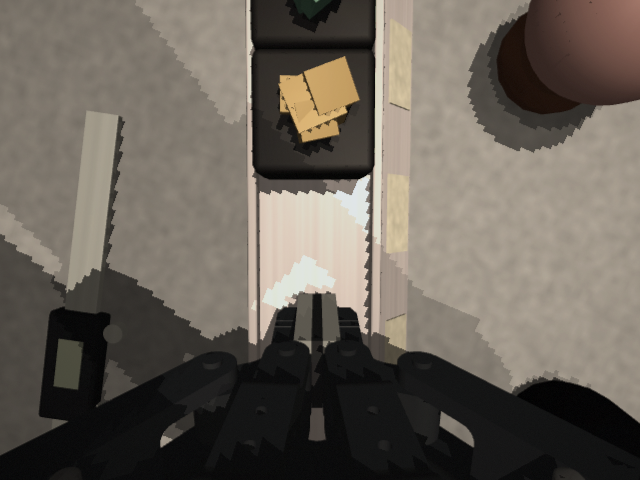

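```bash
python3 -m handwheel '[0,-0.015,0,-0.0032,0,0,0, 0,-0.045,0,-0.0095,0,0,0, 0,-0.085,0,-0.018,0,0,0, 0,-0.125,0,-0.0265,0,0,0, 0,-0.165,0,-0.035,0,0,0, 0,-0.196,0,-0.0414,0,0,0, 0,-0.204,0,-0.003,0,0,0, 0,-0.212,0,0.037,0,0,0, 0,-0.221,0,0.077,0,0,0, 0,-0.23,0,0.117,0,0,0, 0,-0.237,0,0.15,0,0,0, 0,-0.237,0,0.15,0,0,0]' ; python3 st.py
python3 - <<'E'
from h import *
im,d=ctrl.get_image("top"); cv2.imwrite("pics/t8f.png",im);cv2.imwrite("pics/t8.png",cv2.resize(im[120:300,190:400],(700,600),interpolation=cv2.INTER_CUBIC))
im,d=ctrl.get_image("scene"); cv2.imwrite("pics/s8.png",cv2.resize(im[180:330,230:430],(800,600),interpolation=cv2.INTER_CUBIC))
E
```

```text
t: 12.68
tool_pos: [0.6622, -0.3223, 0.2233]
tool_rot: [1.032, 1.546, -0.838]
contact_force: [-0.8, -0.1, -0.5]
opening: -0.0001
t 12.6833 along/across/z -0.0796 0.0034 0.2233 F along/across/z 0.23 -0.8 -0.49 tool y_r [ 0.2064  0.0015 -0.9784]
```

View pics/t8.png

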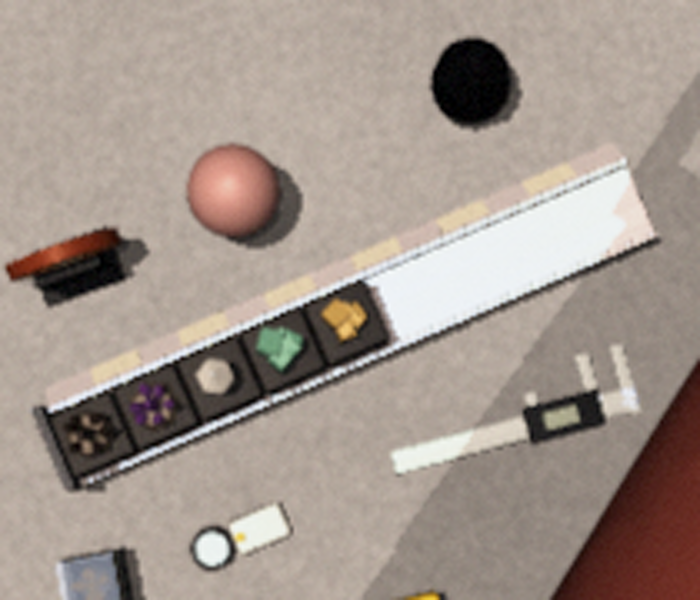

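View pics/s8.png

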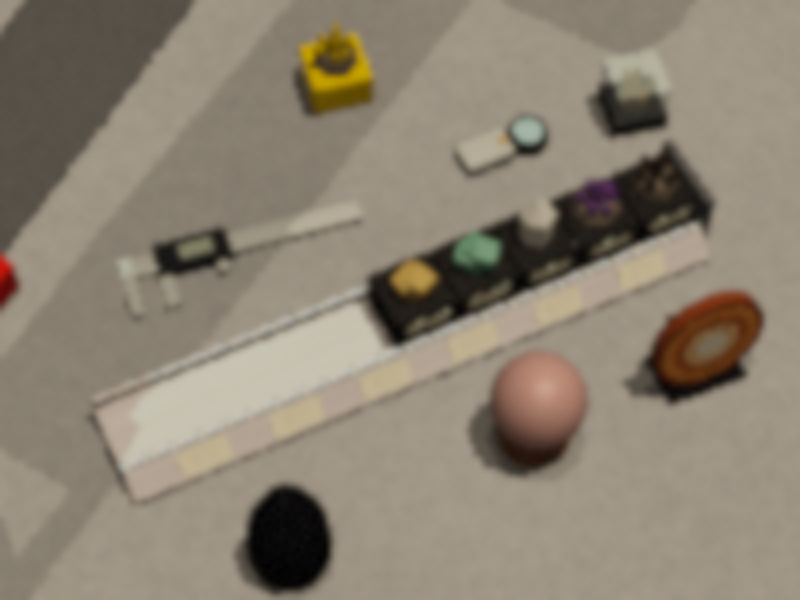

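```bash
python3 - <<'E'
from h import *
c=cam("top"); g=lambda x,y:(190+(x+.5)/3.3333-.5,120+(y+.5)/3.3333-.5)
y=np.array([-.3816,.9243,0]);O=np.array([.6287,-.25,.014])
print([((onplane(c,g(*p),.042)-O)@y).round(4) for p in((363,280),(388,342))])
print(ctrl.finish_job())
E
```

```text
[np.float64(0.1713), np.float64(0.1724)]
the job is handed in; nothing more can be done
None
```

I pushed the row of five home against the end stop and handed the job in. From the stop outwards it is smoky, amethyst, quartz, fluorite, pyrite. I pushed with the shut fingertips, leaning back 12°, low on pyrite's base about 12 mm above the rail floor. I then drew straight back and lifted clear; the clock read about 12.7 s of the 35 s allowed.

**Pushing force:** It stayed around 2 to 3 N while the row moved. It rose to about 7 N and the tip stopped, which I took as contact with the stop.

**Final pictures:** The top and scene views show smoky against the stop plate, no visible gaps, all five specimens upright, and the other things where they were.

**Small disagreement:** The row's back face measured 171 to 172 mm from the open end, where 170 mm is expected. My first measurement of the rail's length gave 365 mm instead of 370 mm. I put the first down to the 2 mm calibration tolerance, and the second probably to the stop plate hiding its inner face from the top camera. I did not check a gap under 1 mm at the stop by any other means.

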